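# Fit the second hanging hook to a leaded glass panel

### The job

The leaded panel lies on the bench, its two edge rings just soldered, and one of them already has its S-hook. Fit the loose S-hook from the small tray to the bare ring the same way: turn one curved end round through the ring until the ring sits in the bottom of the bend, tug it outwards with about 5 N to be sure it is caught, and leave it lying on the bench, hooked in and straight out from the panel's edge like its neighbour. Be gentle, as the fresh solder tears if the ring is pushed or pulled with 10 N; keep the gripper off the panel and disturb nothing else.

Things in the scene. Friction and masses are not known exactly. Their poses are not given: they have to be found in the camera images.
- panel: Leaded glass panel 260 x 340 mm, 10 mm thick, fixed flat on a 6.5 mm plywood board 420 mm wide, flush with the panel's long edges; top 16.5 mm above the bench. Origin: under its centre, at bench height. x points inwards from the ring edge (x = -130 mm, towards the robot), y along that edge. Upright rings on stiff wire tails beyond this edge: bare one at y = -110 mm, fitted one at y = +110 mm
- ring_spot (a point): Where the bare ring's tail enters the panel's edge, 11.5 mm above the bench; axes as panel. Ring: 4 mm copper wire, 10 mm inside, 18 outside, does not give; over 10 N tears the solder. Its hole faces along the edge (y), twisted up to 11 degrees about the vertical. Bent by hand: its centre, level with this point, is anything from 14 to 32 mm straight out (-x) from it, to be found by eye or feel
- hook: Loose steel S-hook, 8 mm round wire, 120 x 48 mm, 80 g, lying level across the rims of parts_tray, 16 mm above the bench. Origin: its centre, on the underside (wire axis 4 mm above); x along its length, z up. Straight 60 mm shank through the centre at +33.7 degrees from x, from (-25,-17) to (+25,+17) mm, to be grasped there; then a 20 mm radius bend (wire axis) at each end
- hook_bend_a (a point): Bottom of bend a, on the wire axis: (+56, 0, 4) mm in the hook's frame. Bend a is an arc of 20 mm radius about (+36, 0): from the shank's end (+25,+17) over (+36,+20) and (+56, 0) to its round-ended tip at (+36,-20), which points to -x
- hook_bend_b (a point): Bottom of bend b, on the wire axis: (-56, 0, 4) mm in the hook's frame. Bend b is bend a turned half a turn about z: arc about (-36, 0), tip at (-36,+20), pointing to +x
- fitted_hook: The like S-hook that already hangs in the other ring, lying straight out from the panel's edge; leave it alone. Origin and axes as for hook
- flux_bottle: White bottle of flux, 52 mm diameter, 115 mm high, origin under its centre; leave it alone
- tool_cup: Paper cup, 82 mm diameter at the rim, 100 mm high, with lead strips and tools up to 200 mm high standing in it, origin under its centre; leave it alone
- lead_knife: Lead knife with a wooden handle, about 175 mm long, 30 mm thick, lying on the bench, x along the blade; leave it alone
- parts_tray: Small dark open steel tray, 90 x 120 mm, 16 mm high, walls 3 mm, floor 3 mm, empty, fixed to the bench; origin under its centre, x across its short side. The loose hook bridges its 90 mm width, so there is room below and beside the shank for fingers
Not all that is in view belongs to the job. What is shaped like the hook but orange or yellow is not meant.

How it is judged:
By the outcome, as a careful person would: the job done as asked, in the order asked, and still so for the second after the job is handed in, with the robot touching nothing.
It also fails if it takes over 58 s, if anything falls off the work surface, if the arm or the gripper's body presses on something with over 40 N, if the wrist force passes 120 N, or if a joint passes its speed limit or range.

### The arm

A 7-joint arm with a two-finger parallel gripper is mounted at the origin on the work surface. World frame = base frame: x ahead of the robot, y to its left, z up, the work surface at z = 0. Lengths are in m, angles in rad, forces in N, time in s.
With the tool pointing down it reaches from about 0.425 to 0.95 m from the base axis. Payload 4.7 kg.
Tool frame: the origin (TCP) lies midway between the tips of the shut fingers; the grasp point (between the pads) lies 19 mm behind it; z points along the fingers, y is the line along which they close (so a half turn about z gives the same grasp; the last joint's range is limited). The gripper opens to 85 mm and grips with 20 to 120 N. Pads are 22 mm wide; open, the fingers measure 114 mm over their backs; the gripper's body (76 mm by 85 mm) begins 54 mm behind the grasp point. The pads swing forward as they close: fully open they stand 13 mm farther back than shut.
Start: joints at [-1.358, 0.469, -0.049, 1.532, 0.024, 1.141, -0.082], TCP at [0.162, 0.655, 0.231] pointing down, gripper open.
Joint ranges: [-2.59, 2.59], [-0.33, 1.99], [-1.39, 1.29], [0.1, 2.45], [-1.04, 4.18], [0.21, 1.99], [-2.66, 2.66]. Speed limits (rad/s): [2.57, 2.57, 3.14, 3.14, 3.14, 3.14, 3.14].

### API

Orientations are given as [roll, pitch, yaw] about the fixed x, y, z axes, in that order (R = Rz(yaw) Ry(pitch) Rx(roll)).
In Python, from cell import r gives the robot as it stands.
- The arm moves only by the tool apply_moves, never from a script. Its argument "moves" is a list of rows, each a list of 5 numbers: the opening, from -1 (shut) to 1 (fully open), then the shift along the world's x, y, z in units of 30 mm (1.0 is 30 mm), then the turn about the world's z in units of 6 degrees (1.0 is 6 degrees). A call has 1 to 12 rows; each row shifts and turns the commanded pose from where the row before left it; what a row does not reach is not made up. A row lasts 1/8 s, in which the tool goes at most 62.5 mm and 10.7 degrees, less where a joint would pass 70% of its speed; a pose out of reach is approached as far as the arm can. A call is refused whole if a number of a shift passes 1 or a number of a turn 1, either way. A call with a gripper value outside its range is refused whole. The fingers move at their own pace and stop on an object; "newtons" is the grip in N (left out, the last holds). Time passes only in rows, so rows that do not move let the fingers close. It gives the time, the measured TCP pose, the force, the opening and the grip force at its end, in the units of the state.
- r.get_state(): the state, without advancing time (a new reading comes with each control period).
- r.snapshot(name): name is "side" or "top"; returns a dict with "color" (384x512x3 uint8, red, green, blue), "intrinsics" (3x3 intrinsics, pixels), "dist_coeffs" ([k1, k2, p1, p2, k3] as OpenCV has them; the pictures are not rectified), "extrinsics" (4x4, takes a point from world to camera coordinates). Camera axes: x right, y down, z forward; pixel columns grow to the right and rows downward; lengths in m; the calibration is good to about 2 mm. A picture is of the moment at which its call begins. There is no depth.
- r.sign_off(): hands the job in; it is judged then, once.
The state is a dict: "time_s": time; "joint_positions": joint angles; "dq": joint speeds; "effort": joint torques, N m; "eef_pos": TCP position; "ee_rot": TCP orientation; "ft_force": force on the tool from outside, world axes, zero at the start; "ft_torque": the same for the moment, N m; "width": finger opening in m; "grip_force": force on a finger pad.
Only numpy, scipy, OpenCV 4.12 (cv2) and the standard library are available. Lean on these libraries where they do the work, as an engineer would, in place of code of your own. Each camera call takes 0.05 s, during which the arm holds its last target. There are 200 camera calls.

## Working session

There is one attempt and no reset: what is moved stays moved. The work goes in short steps, Python scripts to look and compute and a tool call to move; the robot and the scene stay as the last step left them, time stands still between calls to the robot, and variables do not carry over. Pictures are saved under pics/ and viewed, at most 10 in all, crops included, and the job is handed in when it is done.

Besides the shell and the picture viewer there is one more tool, called after ">>>" as a command line: name --pt "numbers of a row" for each row, then --argument value for the rest. apply_moves: Moves the arm, as the interface text tells. Its arguments: {"type":"object","properties":{"moves":{"type":"array"},"newtons":{"type":"number"}},"required":["moves"]}

```bash
mkdir -p pics; ls; cat > h.py <<'E'
import numpy as np, cv2
from cell import r
def snap(n,f=None):
    s=r.snapshot(n)
    if f: cv2.imwrite('pics/'+f,s["color"][:,:,::-1])
    return s
def ray(s,uv):
    K=np.array(s["intrinsics"],float);d=np.array(s["dist_coeffs"],float);E=np.array(s["extrinsics"])
    p=cv2.undistortPoints(np.array(uv,float).reshape(-1,1,2),K,d).reshape(-1,2)
    R,t=E[:3,:3],E[:3,3]
    D=np.c_[p,np.ones(len(p))]@R
    return -R.T@t,D
def onplane(s,uv,z):
    c,D=ray(s,uv); return c+D*((z-c[2])/D[:,2:3])
def proj(s,P):
    K=np.array(s["intrinsics"],float);d=np.array(s["dist_coeffs"],float);E=np.array(s["extrinsics"])
    return cv2.projectPoints(np.array(P,float).reshape(-1,1,3),cv2.Rodrigues(E[:3,:3])[0],E[:3,3],K,d)[0].reshape(-1,2)
E
python3 - <<'E'
from h import *
for n in("top","side"):
    s=snap(n,n+"0.png"); c,D=ray(s,[[256,192]]);print(n,c,D,s["intrinsics"])
st=r.get_state();print(st)
E
```

```text
pics
top [ 0.35423795 -0.03939432  1.30862091] [[ 0.16329101 -0.01607763 -0.98653098]] [[397.29223971   0.         260.14766384]
 [  0.         397.29223971 189.00507196]
 [  0.           0.           1.        ]]
side [0.15549805 1.07163395 0.71484435] [[ 0.2774097  -0.83326652 -0.47837751]] [[455.25199581   0.         251.83735517]
 [  0.         455.25199581 195.2401946 ]
 [  0.           0.           1.        ]]
{'time_s': 0.1, 'joint_positions': array([-1.35791012,  0.46938623, -0.04858697,  1.53354625,  0.02412939,
        1.14099662, -0.08232368]), 'dq': array([ 0.00022603, -0.0032598 , -0.00381702, -0.00091472,  0.00149125,
       -0.00058265, -0.0005101 ]), 'effort': array([ 1.09177624e-04, -5.11516821e+01, -4.71224310e-02, -2.38391751e+01,
        1.08173359e-02,  4.34231915e-03,  3.27280236e-05]), 'eef_pos': array([0.16149657, 0.65487135, 0.23036113]), 'ee_rot': array([-3.13984505e+00,  8.99204640e-05,  2.89981640e+00]), 'ft_force': array([0.3202093 , 0.02405591, 0.27934285]), 'ft_torque': array([-0.01160874,  0.01245319, -0.08547251]), 'grip_force': 0.0, 'width': 0.08556152934119672}
```

View pics/top0.png

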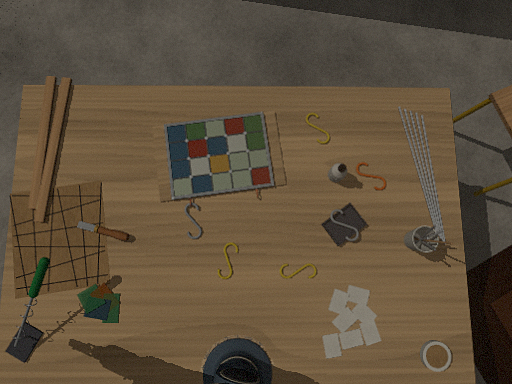

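View pics/side0.png

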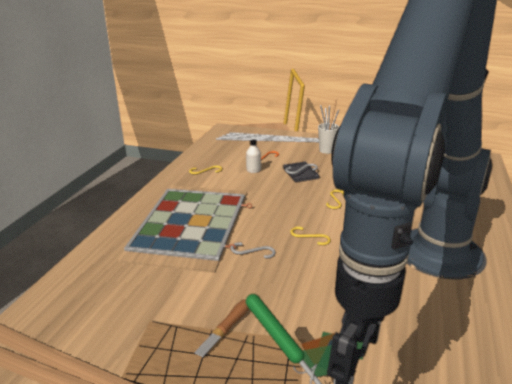

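The top view shows the panel around (220,155), the bare ring near (259,196), the fitted hook at (194,222), and the tray with the loose hook at (345,226). The side view shows the same things farther away. Next I'll enlarge the two areas that matter.

```bash
python3 - <<'E'
from h import *
im=cv2.imread('pics/top0.png'); si=cv2.imread('pics/side0.png')
a=cv2.resize(im[165:245,180:280],(500,400),interpolation=cv2.INTER_CUBIC)
b=cv2.resize(im[195:255,310:385],(300,240),interpolation=cv2.INTER_CUBIC)
c=cv2.resize(si[185:265,215:285],(300,343),interpolation=cv2.INTER_CUBIC)
o=np.zeros((600,800,3),np.uint8);o[:400,:500]=a;o[:240,500:]=b;o[245:588,500:]=c
cv2.imwrite('pics/c1.png',np.clip(o*1.6,0,255).astype(np.uint8))
E
```

```text
(no output)
```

View pics/c1.png

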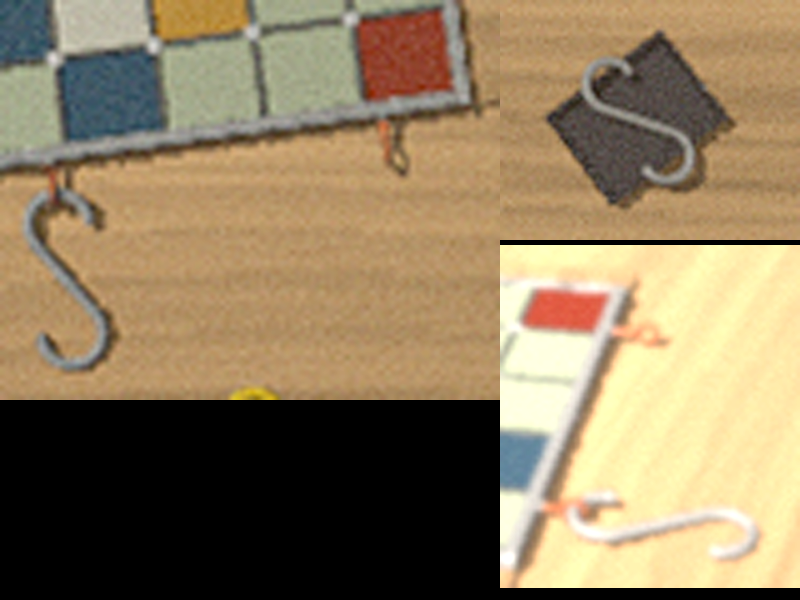

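The enlargement shows the fitted hook as an S from (35,195) to (75,365) in the crop. The bare ring's tail leaves the panel edge at crop (383,120), and its ring ends near (385,160), with a shadow to the right. The loose hook lies across the tray and is also an S. Next come the measurements by colour mask.

```bash
cat > m.py <<'E'
from h import *
def model():
    t=np.radians(np.linspace(123.7,-90,60)); a=np.c_[36+20*np.cos(t),20*np.sin(t)]
    sh=np.linspace(0,1,18)[:,None]*np.array([25,17.])
    h=np.r_[sh,a]; return np.r_[h,-h]
def pax(p):
    q=p-p.mean(0); w,v=np.linalg.eigh(q.T@q/len(q)); return np.arctan2(v[1,1],v[0,1]),np.sqrt(w)
def hookpose(s,box,z,dark=None):
    u0,v0,u1,v1=box; im=s["color"][v0:v1,u0:u1].astype(int)
    hsv=cv2.cvtColor(s["color"][v0:v1,u0:u1],cv2.COLOR_RGB2HSV)
    m=((hsv[...,1]<60)&(hsv[...,2]>75)).astype(np.uint8)
    n,l,st,_=cv2.connectedComponentsWithStats(m,connectivity=8); k=1+st[1:,4].argmax()
    v,u=np.nonzero(l==k); P=onplane(s,np.c_[u+u0,v+v0],z)[:,:2]
    a,w=pax(P); a0,w0=pax(model()); 
    lo=a-a0; R=np.array([[np.cos(lo),-np.sin(lo)],[np.sin(lo),np.cos(lo)]]); q=(P-P.mean(0))@R
    print("n",len(P),"c",P.mean(0).round(4),"mid",((q.max(0)+q.min(0))/2).round(4),"ang",np.degrees(lo).round(1),"size",(q.max(0)-q.min(0)).round(4),"w",w.round(4),w0.round(2))
    return P.mean(0),lo
E
python3 - <<'E'
from m import *
s=snap("top"); hookpose(s,(315,200,375,250),.020); hookpose(s,(180,201,215,245),.004)
hsv=cv2.cvtColor(s["color"],cv2.COLOR_RGB2HSV)
sub=hsv[100:215,150:290]
m=(((sub[...,1]<75)&(sub[...,2]>60))|(((sub[...,0]>25)&(sub[...,0]<150)))).astype(np.uint8)
n,l,st,_=cv2.connectedComponentsWithStats(cv2.morphologyEx(m,cv2.MORPH_CLOSE,np.ones((3,3))),connectivity=4);k=1+st[1:,4].argmax()
l=cv2.morphologyEx((l==k).astype(np.uint8),cv2.MORPH_OPEN,np.ones((7,7)))
v,u=np.nonzero(l);P=onplane(s,np.c_[u+150,v+100],.0165)[:,:2]
print("panel",cv2.minAreaRect((P*1000).astype(np.float32)),cv2.boxPoints(cv2.minAreaRect((P*1000).astype(np.float32))))
for n,box in(("top",(250,184,275,206)),("side",(238,195,262,215))):
    s=snap(n);u0,v0,u1,v1=box;c=s["color"][v0:v1,u0:u1].astype(int)
    print(n);print((c[...,0]-c[...,2])); print((c[...,0]-c[...,1]))
E
```

```text
n 133 c [ 0.459  -0.3483] mid [0.0017 0.0006] ang 38.2 size [0.1164 0.0451] w [0.0138 0.041 ] [13.81 41.43]
n 90 c [0.4622 0.1483] mid [0.0142 0.0004] ang 14.2 size [0.1168 0.0438] w [0.012 0.037] [13.81 41.43]
panel ((696.0953369140625, 65.99320983886719), (261.95257568359375, 341.47381591796875), 7.953973770141602) [[ 542.7529   216.96338]
 [ 590.00525 -121.22531]
 [ 849.43774  -84.97696]
 [ 802.1854   253.21173]]
top
[[18 13  8 38 59 61 52 40 27 19 23 17 19 18 15  7  3  1  3  4  3  5  7  7
  25]
 [15  9  5  7 15 19 14 15 10 -1  0  3  4  4  3  6  4  2  5  2  3  4  2  0
  20]
 [11  5  3  6  4  3  6  1  4  4  2  2  3  5 12  6  6  7  8 16 24 25 21 26
  31]
 [ 7  7  1  6  3  2  7  8  2 12  4 13 12 15 28 20 26 26 35 27 27 30 35 34
  41]
 [ 6  5  4  8  8 10  6 13 27 19 26 32 36 27 35 31 26 37 42 44 43 42 40 47
  52]
 [25 27 23 27 27 44 61 54 29 35 31 37 44 43 42 42 41 41 54 52 48 52 51 48
  48]
 [30 29 28 40 39 57 80 61 38 34 35 51 53 49 50 55 51 49 55 47 51 52 48 49
  55]
 [49 43 44 49 51 55 77 65 43 23 40 56 51 50 48 52 47 53 54 50 44 50 52 49
  53]
 [55 55 52 51 48 53 69 61 35 25 39 5
[... 5672 characters left out ...]
40 40 42 40 40 38 36 38]
 [ 4  4  8 23 35 39 42 45 48 51 51 51 54 51 41 34 37 37 41 41 41 38 39 38]
 [ 4  5 10 15 22 27 28 30 38 51 53 57 57 45 32 27 33 38 40 40 41 37 40 39]
 [ 4  9 11 20 24 31 36 36 40 41 43 43 41 36 30 30 36 40 40 39 38 38 38 39]
 [ 5 11 18 21 29 34 40 40 42 41 40 39 39 37 36 39 39 40 39 38 38 39 40 40]
 [ 6 12 19 25 33 39 39 40 41 41 40 41 39 40 38 41 39 41 40 39 39 40 38 39]
 [ 5 13 20 29 34 40 40 43 40 41 39 41 39 41 40 42 40 40 38 40 39 39 40 42]
 [ 9 19 22 34 36 41 43 42 42 39 41 40 42 41 42 41 39 39 37 38 41 40 39 40]
 [13 20 26 34 40 40 43 42 42 40 42 41 41 41 40 40 40 39 38 40 40 41 40 39]
 [17 22 30 37 40 42 42 41 43 43 40 42 41 43 40 41 38 39 38 40 40 41 42 39]]
```

```bash
python3 - <<'E'
from h import *
yaw=np.radians(7.95);ux=np.array([np.cos(yaw),np.sin(yaw),0]);uy=np.array([-np.sin(yaw),np.cos(yaw),0]);c0=np.array([.6961,.066,0])
def loc(P): return np.c_[(P-c0)@ux,(P-c0)@uy,P[:,2]].round(4)
s=r.snapshot("side")
for name,uv in(("side hole",[248.3,205]),("outer end",[252,206.2]),("fitted?",[229,246])):
    c,D=ray(s,[uv]); yp=-.110 if name[0]!='f' else .11
    t=((yp-(c-c0)@uy)/(D@uy)); print(name,loc(c+D*t[:,None]), loc(onplane(s,[uv],.0115)))
t=r.snapshot("top")
u0,v0,u1,v1=250,187,268,206;c=t["color"][v0:v1,u0:u1].astype(int);m=(c[...,0]-c[...,1])>27
v,u=np.nonzero(m);Q=loc(onplane(t,np.c_[u+u0,v+v0],.0115));
for vv in sorted(set(v)): print(vv+v0,Q[v==vv].mean(0).round(4),(v==vv).sum())
# panel edge check in side
for p in([-.13,-.17],[-.13,.17],[.13,.17],[-.13,-.11]):
    P=c0+ux*p[0]+uy*p[1]+[0,0,.0165]; print(p,P.round(4),proj(s,P).round(1),proj(t,P).round(1))
E
```

```text
side hole [[-0.1538 -0.11    0.0134]] [[-0.1531 -0.1132  0.0115]]
outer end [[-0.1652 -0.11    0.0102]] [[-0.1657 -0.1078  0.0115]]
fitted? [[-0.1441  0.11    0.0131]] [[-0.1435  0.1078  0.0115]]
189 [-0.1337 -0.1108  0.0115] 2
190 [-0.1368 -0.1087  0.0115] 3
191 [-0.1404 -0.1098  0.0115] 2
192 [-0.1436 -0.1094  0.0115] 2
193 [-0.147  -0.1089  0.0115] 2
194 [-0.1503 -0.1084  0.0115] 2
195 [-0.1536 -0.108   0.0115] 2
196 [-0.157  -0.1075  0.0115] 2
197 [-0.1605 -0.1087  0.0115] 1
[-0.13, -0.17] [ 0.5909 -0.1203  0.0165] [[244.5 194.2]] [[274.1 185.2]]
[-0.13, 0.17] [0.5438 0.2164 0.0165] [[218.2 257.9]] [[171.4 199.2]]
[0.13, 0.17] [0.8013 0.2523 0.0165] [[123.4 247.9]] [[163.3 123.8]]
[-0.13, -0.11] [ 0.5826 -0.0609  0.0165] [[240.7 203.5]] [[256.1 187.7]]
```

The ring centre comes out near panel-local (-153.5,-109.5) mm, about 23.5 mm out from the edge. That agrees in both views and is inside the allowed range. The loose hook is at (0.459,-0.348) with yaw 38°, and its size checks out. I'm moving over to it now.

>>> apply_moves --pt "-0.3 1 -1 0 -0.5" --pt "-0.3 1 -1 0 -0.5" --pt "-0.3 1 -1 0 -0.5" --pt "-0.3 1 -1 0 -0.5" --pt "-0.3 1 -1 0 -0.5" --pt "-0.3 1 -1 0 -0.5" --pt "-0.3 1 -1 0 -0.5" --pt "-0.3 1 -1 0 -0.5" --pt "-0.3 1 -1 0 -0.5" --pt "-0.3 1 -1 0 -0.5" --pt "-0.3 1 -1 0 -0.5" --pt "-0.3 1 -1 0 -0.5" --newtons 60

```text
time_s: 1.85
eef_pos: [0.5224, 0.2945, 0.2315]
ee_rot: [3.141, -0.0, 2.27]
ft_force: [1.4, -0.0, 0.7]
width: 0.0296
grip_force: 0.0
```

>>> apply_moves --pt "-0.3 0 -1 0 -0.8" --pt "-0.3 0 -1 0 -0.8" --pt "-0.3 0 -1 0 -0.8" --pt "-0.3 0 -1 0 -0.8" --pt "-0.3 0 -1 0 -0.8" --pt "-0.3 0 -1 0 -0.8" --pt "-0.3 0 -1 0 -0.8" --pt "-0.3 0 -1 0 -0.8" --pt "-0.3 0 -1 0 -0.8" --pt "-0.3 0 -1 0 -0.8" --pt "-0.3 0 -1 0 -0.8" --pt "-0.3 0 -1 0 -0.8"

```text
time_s: 3.35
eef_pos: [0.5216, -0.0666, 0.2313]
ee_rot: [3.141, -0.0, 1.261]
ft_force: [-1.0, 0.4, -0.8]
width: 0.0297
grip_force: 0.0
```

>>> apply_moves --pt "-0.3 -0.2 -1 0 0" --pt "-0.3 -0.2 -1 0 0" --pt "-0.3 -0.2 -1 0 0" --pt "-0.3 -0.2 -1 0 0" --pt "-0.3 -0.2 -1 0 0" --pt "-0.3 -0.2 -1 -0.5 0" --pt "-0.3 -0.2 -1 -0.5 0" --pt "-0.3 -0.2 -1 -0.5 0" --pt "-0.3 -0.3 -1 -0.5 0" --pt "-0.3 0 0 0 0" --pt "-0.3 0 0 0 0"

```text
time_s: 4.72
eef_pos: [0.4647, -0.3347, 0.1713]
ee_rot: [3.142, -0.0, 1.265]
ft_force: [1.1, 0.1, 0.7]
width: 0.0295
grip_force: 0.0
```

```bash
python3 - <<'E'
from h import *
st=r.get_state();print(st["eef_pos"],np.degrees(st["ee_rot"]),st["width"],st["joint_positions"].round(2),st["time_s"],st["ft_force"])
E
```

```text
[ 0.46472645 -0.33467807  0.17134103] [ 1.79997205e+02 -2.29004322e-02  7.24844181e+01] 0.029465590227625533 [ 0.06  0.41  0.64  1.88 -0.3   0.95  0.54] 4.725 [1.0541453  0.11942484 0.68548013]
```

>>> apply_moves --pt "-0.3 -0.19 -0.44 -1 -0.1" --pt "-0.3 0 0 -1 0" --pt "-0.3 0 0 -1 0" --pt "-0.3 0 0 -1 0" --pt "-0.3 0 0 -0.8 0" --pt "-0.3 0 0 -0.53 0" --pt "-0.3 0 0 0 0" --pt "-1 0 0 0 0" --pt "-1 0 0 0 0" --pt "-1 0 0 0 0" --pt "-1 0 0 0 0" --pt "-1 0 0 0 0" --newtons 60

```text
time_s: 6.22
eef_pos: [0.4597, -0.3483, 0.0125]
ee_rot: [3.14, 0.0, 1.256]
ft_force: [-0.6, 0.1, 5.7]
width: 0.005
grip_force: 59.1
```

>>> apply_moves --pt "-1 0 0 0.3 0" --pt "-1 0 0 1 0" --pt "-1 0 0 1 0" --pt "-1 0 0 0 0" --pt "-1 0 0 0 0"

```text
time_s: 6.85
eef_pos: [0.4584, -0.3471, 0.0798]
ee_rot: [-3.14, -0.001, 1.256]
ft_force: [-0.8, -0.1, -0.2]
width: 0.0053
grip_force: 58.7
```

```bash
python3 - <<'E'
from h import *
t=snap("top")["color"];s=snap("side")["color"]
a=cv2.resize(t[185:265,300:390],(450,400),interpolation=cv2.INTER_CUBIC);b=cv2.resize(s[130:200,270:340],(350,350),interpolation=cv2.INTER_CUBIC)
o=np.zeros((400,800,3),np.uint8);o[:,:450]=a;o[:350,450:]=b
cv2.imwrite('pics/g1.png',np.clip(o[:,:,::-1]*1.5,0,255).astype(np.uint8));st=r.get_state();print(st["width"],st["grip_force"],st["eef_pos"],st["ft_force"])
E
```

```text
0.005166958186855997 58.74741196632385 [ 0.45813753 -0.3470949   0.07929904] [-0.10119214  0.12740561 -2.05995484]
```

View pics/g1.png

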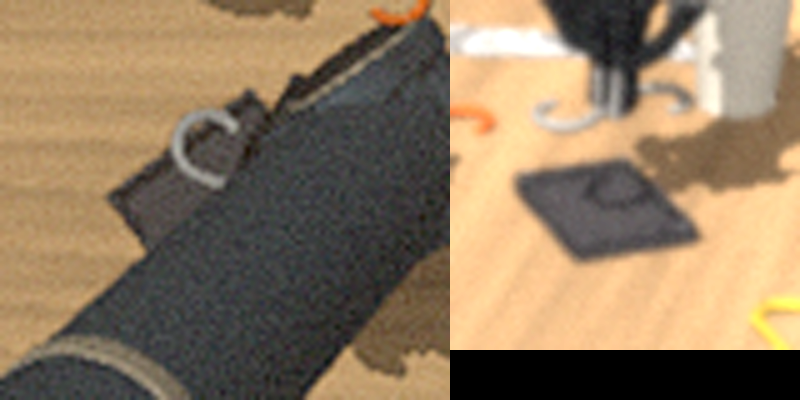

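The hook is held and clear of the tray. In the enlarged top view bend a shows at (205,150), and the side view shows the hook level near the fingertips. I'll triangulate bend a to get its height and position in the grip.

```bash
cat >> m.py <<'E'
def mask(s,box,smax=60,vmin=75):
    u0,v0,u1,v1=box; hsv=cv2.cvtColor(s["color"][v0:v1,u0:u1],cv2.COLOR_RGB2HSV)
    m=((hsv[...,1]<smax)&(hsv[...,2]>vmin)).astype(np.uint8)
    n,l,st,_=cv2.connectedComponentsWithStats(m,connectivity=8);k=1+st[1:,4].argmax()
    return (l==k).astype(np.uint8)
def show(m): print("\n".join("".join(".#"[x] for x in row) for row in m))
def circ(P,rad=.02):
    from scipy.optimize import least_squares
    f=lambda c:np.hypot(*(P-c).T)-rad
    q=least_squares(f,P.mean(0),loss="soft_l1",f_scale=.002); return q.x,np.abs(q.fun).mean()
E
python3 - <<'E'
from m import *
for n,b in(("top",(328,198,352,225)),("side",(280,140,320,160))):
    s=snap(n); m=mask(s,b); print(n,b); show(m)
    hsv=cv2.cvtColor(s["color"][b[1]:b[3],b[0]:b[2]],cv2.COLOR_RGB2HSV)
    if n=="side": print(hsv[...,1]);print(hsv[...,2])
E
```

```text
top (328, 198, 352, 225)
........................
........................
........................
........................
........................
........................
........................
........................
........................
..........#######.......
.........#########......
........###.#...####....
.......###.......###....
.......##.........#.....
.......##...............
......###...............
......###...............
......###...............
.......##...............
.......###..............
........###.............
........######..........
..........#######.......
...........######.......
........................
........................
........................
side (280, 140, 320, 160)
........................................
........................................
........................................
........................................
...................##...................
...................##.##................
...................##.##................
...................##.##................
..................###.##................
.....
[... 6427 characters left out ...]
 172 172 166
  163 162 161 155]
 [181 186 188 188 189 190 184 181 173 162 147 136 136 137 141 142 145 158
  164 168 169 167 165 160 159 154 152 150 146 142 147 150 161 161 161 155
  147 148 142 124]
 [186 188 191 188 190 188 186 185 182 174 162 157 158 159 163 165 167 175
  171 173 171 168 164 158 155 156 149 141 119 107 107 118 131 130 132 119
  109 106 107  94]
 [184 186 190 194 189 185 186 182 175 172 167 164 164 168 171 174 172 172
  170 169 170 165 162 157 155 151 138 115  95  92  90  96 102  97  98  93
   88  91  88  88]
 [187 190 189 190 183 186 183 179 172 167 167 167 167 172 173 173 171 174
  173 169 163 165 158 154 154 149 131 107  88  91  89  87  88  87  88  89
   87  88  90  85]]
```

>>> apply_moves --pt "-1 0.283 0.856 0 1" --pt "-1 0.283 0.856 0 1" --pt "-1 0.283 0.856 0 1" --pt "-1 0.283 0.856 0 1" --pt "-1 0.283 0.856 0 1" --pt "-1 0.283 0.856 0 1" --pt "-1 0.283 0.856 0 1" --pt "-1 0.283 0.856 -0.3 1" --pt "-1 0.283 0.856 -0.3 1" --pt "-1 0.283 0.856 -0.3 1" --pt "-1 0 0 0 0" --pt "-1 0 0 0 0"

```text
time_s: 8.55
eef_pos: [0.5437, -0.0916, 0.0536]
ee_rot: [-3.141, 0.001, 2.303]
ft_force: [-0.5, 0.2, -0.3]
width: 0.0055
grip_force: 58.7
```

```bash
python3 - <<'E'
from h import *
t=snap("top","t2.png")["color"];s=snap("side","s2.png")["color"]
a=cv2.resize(t[160:250,230:310],(400,450),interpolation=cv2.INTER_CUBIC);b=cv2.resize(s[170:240,220:290],(400,400),interpolation=cv2.INTER_CUBIC)
o=np.zeros((450,800,3),np.uint8);o[:,:400]=a;o[:400,400:]=b
cv2.imwrite('pics/g2.png',np.clip(o[:,:,::-1]*1.5,0,255).astype(np.uint8));st=r.get_state();print(st["width"],st["grip_force"],st["eef_pos"],st["ft_force"],np.degrees(st["ee_rot"]))
E
```

```text
0.005312471718768043 58.68971407413483 [ 0.54365562 -0.09231899  0.05382671] [-0.18522473 -0.25857527 -0.41239429] [-1.79989308e+02  5.13610492e-02  1.31843133e+02]
```

View pics/g2.png

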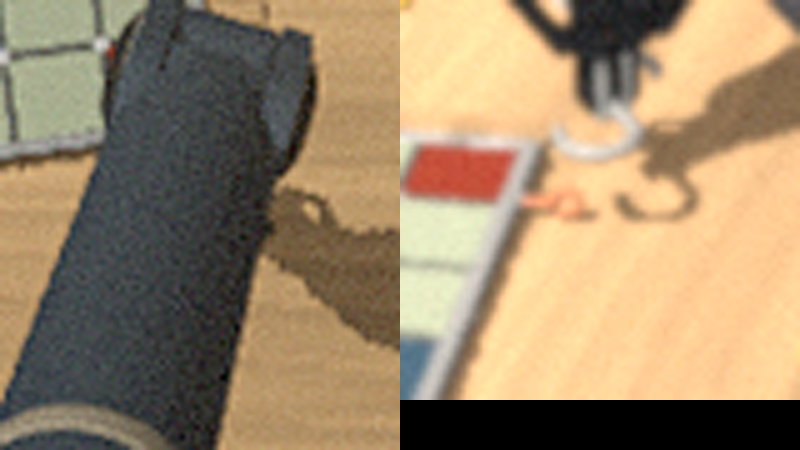

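The side view shows bend a at crop (600,135) with its tip on the left at (558,130). The bare ring is at (570,203), and the arm blocks the top view. I'll fit the bend circle from the side view.

```bash
cat >> m.py <<'E'
yaw=np.radians(7.95);ux=np.array([np.cos(yaw),np.sin(yaw),0]);uy=np.array([-np.sin(yaw),np.cos(yaw),0]);c0=np.array([.6961,.066,0])
def loc(P): return np.c_[(P-c0)@ux,(P-c0)@uy,P[:,2]]
E
python3 - <<'E'
from m import *
s=snap("side"); b=(240,184,270,200); m=mask(s,b,75,90); show(m)
st=r.get_state();T=st["eef_pos"];hy=st["ee_rot"][2]-np.radians(33.7)
C=T+.036*np.array([np.cos(hy),np.sin(hy),0]);C[2]=0
print("kin C",loc(C[None]))
v,u=np.nonzero(m); 
hsv=cv2.cvtColor(s["color"][b[1]:b[3],b[0]:b[2]],cv2.COLOR_RGB2HSV);print(hsv[...,1])
for h in(.056,.0613,.066):
    P=onplane(s,np.c_[u+b[0],v+b[1]],h); c,e=circ(P[:,:2]); print(h,loc(np.array([[*c,h]])).round(4),e.round(4))
# ring spot via red excess weights
u0,v0,u1,v1=244,198,256,212;c=s["color"][v0:v1,u0:u1].astype(int);print(c[...,0]-c[...,1]-c[...,0]*0)
E
```

```text
..............##..............
..............##..............
...............#..............
...............##..##.........
...............######.........
..............#######.........
..............#######.........
..................####........
.......##..........####.......
......###..........####.......
......#####.......#####.......
.......###############........
........############..........
.........#########............
..............................
..............................
kin C [[-0.17298875 -0.09965578  0.        ]]
[[108 107 109 108 108 107 106 109 108 108  98  89   8  13  17  13  13  23
   13  18  20  79 105 105 100 101 107 108 109 110]
 [107 108 112 111 107 110 110 110 109 105  98  74  26   9  19  17  13  16
   22  12  26  87 108 108 105 105 109 110 108 104]
 [109 108 109 109 109 110 111 105 108 107 100  79  36  14  15  18  15  18
   12  18  33  91 107 107 108 105 107 108 108 108]
 [111 108 111 108 108 110 107 107 109 108 107  98  66  19  12  16  14  17
   17  19  59  96 110 107 110 108 109 106 110 110]
 [107 110 109 110 110 110 107 108 111 108 105 108  97  55 
[... 1413 characters left out ...]
107 108 110 114 114 109 111]]
0.056 [[-0.1717 -0.1152  0.056 ]] 0.0064
0.0613 [[-0.1734 -0.1057  0.0613]] 0.0063
0.066 [[-0.175  -0.0973  0.066 ]] 0.0062
[[13 20 25 33 34 33 30 28 30 28 30 29]
 [14 18 28 34 33 35 37 36 37 38 36 36]
 [17 25 28 35 36 37 37 38 37 38 40 38]
 [22 30 34 36 37 38 37 37 38 39 40 38]
 [19 31 36 41 43 44 43 38 38 36 40 38]
 [31 37 45 47 54 54 52 43 38 39 38 36]
 [49 52 55 54 52 50 54 48 40 39 38 39]
 [58 60 58 52 43 44 47 48 42 39 36 37]
 [40 43 45 47 49 48 52 48 39 35 34 35]
 [29 29 36 47 50 51 53 44 31 26 30 36]
 [33 36 37 39 40 41 38 32 27 29 33 38]
 [35 37 38 39 38 38 35 35 34 39 39 37]
 [38 38 37 40 40 38 38 39 38 38 38 37]
 [38 40 39 38 40 40 36 38 38 38 38 38]]
```

```bash
cat >> m.py <<'E'
def softbend(s,b,cut,h,lo=35,hi=95):
    from scipy.optimize import least_squares
    hsv=cv2.cvtColor(s["color"][b[1]:b[3],b[0]:b[2]],cv2.COLOR_RGB2HSV).astype(float)
    w=np.clip((hi-hsv[...,1])/(hi-lo),0,1); w*=(hsv[...,2]>85)
    w*=cut(*np.meshgrid(np.arange(b[0],b[2]),np.arange(b[1],b[3])))
    v,u=np.nonzero(w>.15); W=np.sqrt(w[v,u]); P=onplane(s,np.c_[u+b[0],v+b[1]],h)[:,:2]
    q=least_squares(lambda c:W*(np.hypot(*(P-c[:2]).T)-.020),P.mean(0)+[0,.0],loss="soft_l1",f_scale=.003)
    q2=least_squares(lambda c:W*(np.hypot(*(P-c[:2]).T)-c[2]),[*q.x,.02],loss="soft_l1",f_scale=.003)
    return loc(np.array([[*q.x,h]])).round(4),np.abs(q.fun).mean().round(4),loc(np.array([[*q2.x[:2],h]])).round(4)[0,:2],q2.x[2].round(4),w
E
python3 - <<'E'
from m import *
s=snap("side"); b=(244,189,268,199)
cut=lambda u,v:(v>=191)|(u>=258)
for h in(.056,.0613,.066):
    o=softbend(s,b,cut,h); print(h,*o[:4])
print((o[4]*9).astype(int))
E
```

```text
0.056 [[-0.1717 -0.1116  0.056 ]] 0.0036 [-0.1707 -0.1133] 0.0221
0.0613 [[-0.1734 -0.1022  0.0613]] 0.0035 [-0.1725 -0.1038] 0.0219
0.066 [[-0.175  -0.0939  0.066 ]] 0.0035 [-0.1741 -0.0953] 0.0218
[[0 0 0 0 0 0 0 0 0 0 0 0 0 0 9 9 4 0 0 0 0 0 0 0]
 [0 0 0 0 0 0 0 0 0 0 0 0 0 0 9 9 7 1 0 0 0 0 0 0]
 [0 0 0 1 0 0 0 0 0 0 0 1 0 1 6 9 9 6 0 0 0 0 0 0]
 [0 0 1 6 5 0 0 0 0 0 0 0 0 0 1 6 9 9 4 0 0 0 0 0]
 [0 0 4 8 9 2 0 0 0 0 0 0 0 0 0 5 9 9 6 0 0 0 0 0]
 [1 0 4 9 9 7 4 1 1 0 0 0 0 2 4 7 9 9 5 0 0 0 0 0]
 [6 0 2 7 9 9 9 8 7 6 5 5 6 7 9 9 9 5 1 0 0 0 0 0]
 [7 0 0 2 5 9 9 9 9 9 9 9 9 9 8 6 2 0 0 0 0 0 0 0]
 [6 0 0 0 0 2 5 7 7 7 7 6 6 4 2 0 0 0 0 0 0 0 0 0]
 [0 0 0 0 0 0 0 0 0 0 0 0 0 0 0 0 0 0 0 0 0 0 0 0]]
```

The fitted bend centre agrees with the kinematics to about 1 mm: wire axis about 7.5 mm above the TCP, x aligned with the ring, and the tip about 10 mm clear in y. I'm lowering to ring height.

>>> apply_moves --pt "-1 0 0 -0.6 0" --pt "-1 0 0 -0.6 0" --pt "-1 0 0 -0.3 0" --pt "-1 0 0 -0.12 0" --pt "-1 0 0 0 0" --pt "-1 0 0 0 0"

```text
time_s: 9.5
eef_pos: [0.5442, -0.0911, 0.0052]
ee_rot: [3.141, 0.001, 2.303]
ft_force: [0.1, 0.3, -0.8]
width: 0.0053
grip_force: 58.7
```

```bash
python3 - <<'E'
from m import *
s=snap("side","s3.png"); st=r.get_state();T=st["eef_pos"];hy=st["ee_rot"][2]-np.radians(33.7)
C=T+.036*np.array([np.cos(hy),np.sin(hy),0]);print(T,st["ft_force"],"kin C",loc(C[None]).round(4))
cv2.imwrite('pics/g3.png',np.clip(cv2.resize(s["color"][190:225,230:275],(720,560),interpolation=cv2.INTER_CUBIC)[:,:,::-1]*1.5,0,255).astype(np.uint8))
E
```

```text
[ 0.54421755 -0.09107276  0.00530638] [-0.7387503   0.29307101 -0.50395325] kin C [[-0.1723 -0.0986  0.0053]]
```

View pics/g3.png

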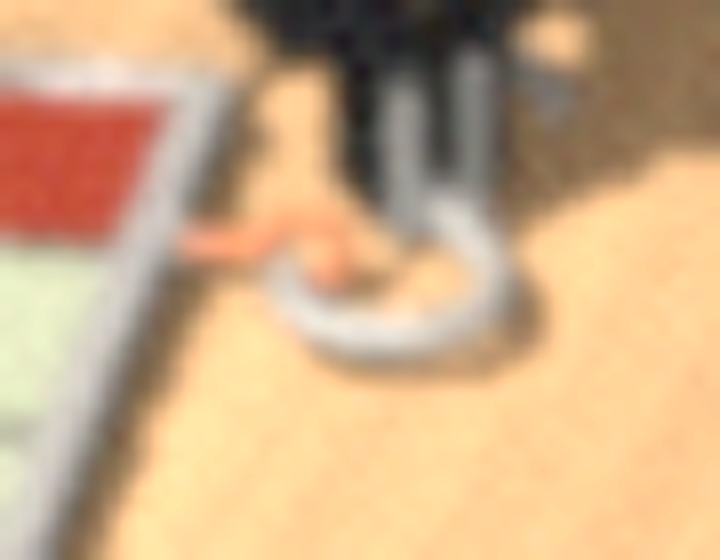

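The enlarged view shows the ring around (308,252) and the hook's tip just in front of it at about (283,268), with its bend rounding to (490,270). I'll compare that with the prediction.

```bash
python3 - <<'E'
from m import *
s=snap("side")
def W(x,y,z): return c0+ux*x+uy*y+np.array([0,0,z])
P=W(-.1535,-.1095,.0115)
for d in(0,.010,.014): print(d,proj(s,P+uy*d).round(2))
print("x+1mm",proj(s,P+ux*.001)-proj(s,P),"z+1mm",proj(s,P+[0,0,.001])-proj(s,P))
b=(244,200,268,215); cut=lambda u,v:(v>=206)&~((u<251)&(v<209))|(u>=258)&(v>=203)
for h in(.0115,.0125,.0135,.0145):
    o=softbend(s,b,cut,h); print(h,*o[:4])
print((o[4]*9).astype(int))
E
```

```text
0 [[248.2  205.61]]
0.01 [[247.57 207.25]]
0.014 [[247.32 207.91]]
x+1mm [[-0.32032144 -0.02581417]] z+1mm [[-0.00643435 -0.28194466]]
0.0115 [[-0.1737 -0.1032  0.0115]] 0.0036 [-0.1709 -0.1055] 0.023
0.0125 [[-0.174  -0.1015  0.0125]] 0.0036 [-0.1712 -0.1038] 0.023
0.0135 [[-0.1743 -0.0999  0.0135]] 0.0036 [-0.1715 -0.1021] 0.0229
0.0145 [[-0.1746 -0.0982  0.0145]] 0.0036 [-0.1718 -0.1005] 0.0229
[[0 0 0 0 0 0 0 0 0 0 0 0 0 0 0 0 0 0 0 0 0 0 0 0]
 [0 0 0 0 0 0 0 0 0 0 0 0 0 0 0 0 0 0 0 0 0 0 0 0]
 [0 0 0 0 0 0 0 0 0 0 0 0 0 0 0 0 0 0 0 0 0 0 0 0]
 [0 0 0 0 0 0 0 0 0 0 0 0 0 0 9 9 8 1 0 0 0 0 0 0]
 [0 0 0 0 0 0 0 0 0 0 0 0 0 0 9 9 9 5 0 0 0 0 0 0]
 [0 0 0 0 0 0 0 0 0 0 0 0 0 0 7 9 9 6 0 0 0 0 0 0]
 [0 0 0 0 0 0 0 0 0 0 0 0 0 0 2 6 9 7 1 0 0 0 0 0]
 [0 0 0 0 0 0 0 0 0 0 0 0 0 0 0 4 8 8 3 0 0 0 0 0]
 [0 0 0 0 0 0 0 1 0 0 0 0 0 0 2 6 8 8 3 0 0 0 0 0]
 [0 0 0 5 9 9 9 7 5 4 3 3 4 6 8 9 8 6 1 0 0 0 0 0]
 [0 0 0 1 5 9 9 9 9 9 9 9 9 9 9 7 4 0 0 0 0 0 0 0]
 [0 0 0 0 0 4 8 9 9 9 9 9 9 7 5 2 0 0 0 0 0 0 0 0]
 [0 0 0 0 0 0 0 2 4 6 5 4 3 1 0 0 0 0 0 0 0 0 0 0]
 [0 0 0 0 0 0 0 0 0 0 0 0 0 0 0 0 0 0 0 0 0 0 0 0]
 [0 0 0 0 0 0 0 0 0 0 0 0 0 0 0 0 0 0 0 0 0 0 0 0]]
```

>>> apply_moves --pt "-1 0 0 -0.037 0" --pt "-1 0.009 -0.066 0 0" --pt "-1 0.009 -0.066 0 0" --pt "-1 0 0 0 0"

```text
time_s: 10.1
eef_pos: [0.5444, -0.0953, 0.0038]
ee_rot: [3.142, 0.0, 2.302]
ft_force: [-0.2, 0.6, -0.7]
width: 0.0049
grip_force: 58.7
```

>>> apply_moves --pt "-1 0.005 -0.033 0 0" --pt "-1 0 0 0 0"

```text
time_s: 10.35
eef_pos: [0.5445, -0.096, 0.0037]
ee_rot: [3.141, 0.0, 2.303]
ft_force: [-0.0, -0.2, 0.0]
width: 0.0049
grip_force: 58.7
```

>>> apply_moves --pt "-1 0.005 -0.033 0 0" --pt "-1 0 0 0 0"

```text
time_s: 10.6
eef_pos: [0.5446, -0.097, 0.0037]
ee_rot: [3.142, -0.0, 2.303]
ft_force: [-0.1, -0.4, -0.5]
width: 0.0053
grip_force: 58.7
```

>>> apply_moves --pt "-1 0.005 -0.033 0 0" --pt "-1 0 0 0 0"

```text
time_s: 10.85
eef_pos: [0.5448, -0.0981, 0.0037]
ee_rot: [3.142, 0.0, 2.303]
ft_force: [-0.2, -0.4, -1.0]
width: 0.0051
grip_force: 58.7
```

>>> apply_moves --pt "-1 0.005 -0.033 0 0" --pt "-1 0 0 0 0"

```text
time_s: 11.1
eef_pos: [0.5449, -0.0991, 0.0037]
ee_rot: [3.142, 0.0, 2.303]
ft_force: [0.4, 0.6, -1.3]
width: 0.0052
grip_force: 58.7
```

>>> apply_moves --pt "-1 0.005 -0.033 0 0" --pt "-1 0 0 0 0"

```text
time_s: 11.35
eef_pos: [0.5449, -0.1001, 0.0037]
ee_rot: [-3.141, -0.0, 2.303]
ft_force: [-0.6, 0.1, -0.9]
width: 0.0053
grip_force: 58.7
```

>>> apply_moves --pt "-1 0.005 -0.033 0 0" --pt "-1 0 0 0 0"

```text
time_s: 11.6
eef_pos: [0.5448, -0.1009, 0.0036]
ee_rot: [-3.141, -0.001, 2.303]
ft_force: [-1.2, 0.6, 0.0]
width: 0.0049
grip_force: 58.7
```

>>> apply_moves --pt "-1 0.005 -0.033 0 0" --pt "-1 0 0 0 0"

```text
time_s: 11.85
eef_pos: [0.5449, -0.1018, 0.0036]
ee_rot: [-3.141, -0.001, 2.303]
ft_force: [-1.3, -0.0, 0.6]
width: 0.0049
grip_force: 58.7
```

```bash
python3 - <<'E'
from m import *
s=snap("side","s4.png"); st=r.get_state();T=st["eef_pos"];hy=st["ee_rot"][2]-np.radians(33.7)
C=T+.036*np.array([np.cos(hy),np.sin(hy),0]);print(T,st["ft_force"],"kin C",loc(C[None]).round(4))
cv2.imwrite('pics/g4.png',np.clip(cv2.resize(s["color"][190:225,230:275],(720,560),interpolation=cv2.INTER_CUBIC)[:,:,::-1]*1.5,0,255).astype(np.uint8))
E
```

```text
[ 0.54490607 -0.10184102  0.00360638] [-1.97205061  0.10325572  0.12812367] kin C [[-0.1731 -0.1093  0.0036]]
```

View pics/g4.png

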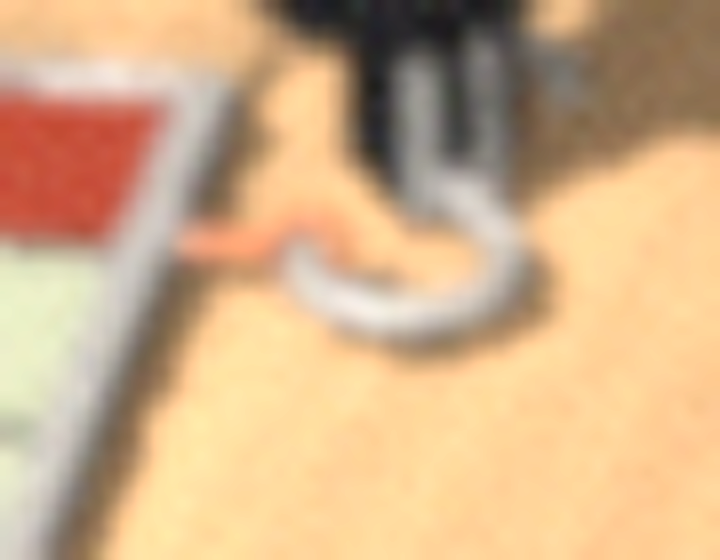

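The tip now sits in the ring's hole at crop (300,245). The small side forces say the wire is slightly too far +x and low, so I'll correct that before turning.

>>> apply_moves --pt "-1 -0.02 0 0.015 0" --pt "-1 0 0 0 0"

```text
time_s: 12.15
eef_pos: [0.5449, -0.1021, 0.0042]
ee_rot: [3.141, 0.0, 2.303]
ft_force: [-1.6, 0.5, -0.8]
width: 0.0054
grip_force: 58.7
```

>>> apply_moves --pt "-1 -0.063 -0.006 0 -0.5" --pt "-1 -0.062 -0.005 0 -0.5" --pt "-1 0 0 0 0"

```text
time_s: 12.52
eef_pos: [0.5411, -0.1024, 0.0042]
ee_rot: [3.141, 0.0, 2.199]
ft_force: [-0.4, -0.7, -0.7]
width: 0.0053
grip_force: 58.6
```

```bash
python3 - <<'E'
import numpy as np
th=np.radians(np.arange(92.2,4,-6));p=-36*np.c_[np.cos(th),np.sin(th)]/30
for a,d in zip(th[1:],np.diff(p,axis=0)): print(np.degrees(a).round(1),d.round(4))
E
cat >> m.py <<'E'
def F(n=1):
    st=r.get_state();T=st["eef_pos"];hy=st["ee_rot"][2]-np.radians(33.7)
    C=T+.036*np.array([np.cos(hy),np.sin(hy),0]);f=st["ft_force"]
    print(st["time_s"],T.round(4),"hyaw",np.degrees(hy).round(2),"C",loc(C[None])[0].round(4),"F loc",np.array([f@ux,f@uy,f[2]]).round(2),st["ft_torque"].round(3))
E
python3 -c "from m import *;F()"
```

```text
86.2 [-0.1256  0.0018]
80.2 [-0.1247  0.0149]
74.2 [-0.1225  0.0278]
68.2 [-0.1189  0.0405]
62.2 [-0.114   0.0527]
56.2 [-0.1079  0.0643]
50.2 [-0.1006  0.0752]
44.2 [-0.0922  0.0853]
38.2 [-0.0827  0.0945]
32.2 [-0.0724  0.1026]
26.2 [-0.0613  0.1096]
20.2 [-0.0495  0.1154]
14.2 [-0.0371  0.12  ]
8.2 [-0.0244  0.1232]
12.525 [ 0.5411 -0.1024  0.0042] hyaw 92.28 C [-0.1732 -0.1095  0.0042] F loc [-0.48 -0.61 -0.75] [0.009 0.197 0.076]
```

>>> apply_moves --pt "-1 -0.063 0.001 0 -0.5" --pt "-1 -0.063 0.001 0 -0.5" --pt "-1 0 0 0 0"

```text
time_s: 12.9
eef_pos: [0.5372, -0.1022, 0.0042]
ee_rot: [-3.141, 0.0, 2.095]
ft_force: [-1.1, 1.4, -0.6]
width: 0.005
grip_force: 58.6
```

>>> apply_moves --pt "-1 -0.062 0.007 0 -0.5" --pt "-1 -0.062 0.007 0 -0.5" --pt "-1 0 0 0 0"

```text
time_s: 13.28
eef_pos: [0.5332, -0.1016, 0.0041]
ee_rot: [-3.141, -0.001, 1.991]
ft_force: [-2.1, 0.6, -1.2]
width: 0.0053
grip_force: 58.6
```

```bash
python3 -c "from m import *;F()"
```

```text
13.275 [ 0.5332 -0.1016  0.0041] hyaw 80.36 C [-0.1736 -0.1091  0.0041] F loc [-1.96  0.9  -1.23] [0.17  0.477 0.131]
```

>>> apply_moves --pt "-1 -0.08 0.014 0 -0.5" --pt "-1 -0.061 0.014 0 -0.5" --pt "-1 0 0 0 0"

```text
time_s: 13.65
eef_pos: [0.5296, -0.101, 0.0043]
ee_rot: [3.141, 0.0, 1.886]
ft_force: [-1.9, 0.7, -2.0]
width: 0.0052
grip_force: 58.6
```

```bash
python3 -c "from m import *;F()"
```

```text
13.65 [ 0.5296 -0.101   0.0043] hyaw 74.36 C [-0.1736 -0.1094  0.0043] F loc [-1.79  1.01 -1.96] [0.048 0.24  0.042]
```

>>> apply_moves --pt "-1 -0.077 0.02 -0.01 -0.5" --pt "-1 -0.06 0.02 0 -0.5" --pt "-1 0 0 0 0"

```text
time_s: 14.02
eef_pos: [0.5256, -0.0998, 0.004]
ee_rot: [3.141, 0.0, 1.781]
ft_force: [-0.7, 0.1, -0.3]
width: 0.0053
grip_force: 58.7
```

```bash
python3 -c "from m import *;F()"
```

```text
14.025 [ 0.5256 -0.0998  0.004 ] hyaw 68.36 C [-0.174  -0.1093  0.004 ] F loc [-0.65  0.15 -0.31] [0.037 0.183 0.06 ]
```

Forces are small, so I'll keep turning.

>>> apply_moves --pt "-1 -0.059 0.026 0 -0.5" --pt "-1 -0.058 0.027 0 -0.5" --pt "-1 0 0 0 0"

```text
time_s: 14.4
eef_pos: [0.522, -0.0983, 0.004]
ee_rot: [3.141, 0.0, 1.677]
ft_force: [-1.6, 0.4, -0.9]
width: 0.0053
grip_force: 58.7
```

>>> apply_moves --pt "-1 -0.054 0.032 0 -0.5" --pt "-1 -0.054 0.032 0 -0.5" --pt "-1 0 0 0 0"

```text
time_s: 14.78
eef_pos: [0.5186, -0.0962, 0.0039]
ee_rot: [3.141, 0.0, 1.572]
ft_force: [-1.9, -0.2, -1.2]
width: 0.0052
grip_force: 58.7
```

```bash
python3 -c "from m import *;F()"
```

```text
14.775 [ 0.5186 -0.0962  0.0039] hyaw 56.37 C [-0.1743 -0.1092  0.0039] F loc [-1.9   0.11 -1.16] [0.11  0.237 0.08 ]
```

>>> apply_moves --pt "-1 -0.065 0.037 0 -0.5" --pt "-1 -0.055 0.037 0 -0.5" --pt "-1 0 0 0 0"

```text
time_s: 15.15
eef_pos: [0.5152, -0.0941, 0.004]
ee_rot: [3.141, 0.0, 1.467]
ft_force: [-1.0, 0.4, -0.1]
width: 0.0051
grip_force: 58.7
```

>>> apply_moves --pt "-1 -0.05 0.043 0 -0.5" --pt "-1 -0.047 0.043 0 -0.5" --pt "-1 0 0 0 0"

```text
time_s: 15.52
eef_pos: [0.5124, -0.0916, 0.004]
ee_rot: [3.141, 0.0, 1.362]
ft_force: [-0.2, 0.4, -0.5]
width: 0.0052
grip_force: 58.6
```

```bash
python3 -c "from m import *;F()"
```

```text
15.525 [ 0.5124 -0.0916  0.004 ] hyaw 44.36 C [-0.1748 -0.1093  0.004 ] F loc [-0.13  0.47 -0.46] [-0.047  0.06   0.014]
```

>>> apply_moves --pt "-1 -0.042 0.047 0 -0.5" --pt "-1 -0.041 0.047 0 -0.5" --pt "-1 0 0 0 0"

```text
time_s: 15.9
eef_pos: [0.5096, -0.0886, 0.0039]
ee_rot: [3.141, 0.0, 1.258]
ft_force: [0.2, 0.4, -0.2]
width: 0.0048
grip_force: 58.6
```

>>> apply_moves --pt "-1 -0.037 0.051 0 -0.5" --pt "-1 -0.036 0.052 0 -0.5" --pt "-1 0 0 0 0"

```text
time_s: 16.27
eef_pos: [0.5072, -0.0856, 0.0039]
ee_rot: [3.142, 0.0, 1.153]
ft_force: [-0.2, -0.1, -0.0]
width: 0.0051
grip_force: 58.7
```

```bash
python3 -c "from m import *;F()"
```

```text
16.275 [ 0.5072 -0.0856  0.0039] hyaw 32.37 C [-0.1752 -0.1092  0.0039] F loc [-0.21 -0.12 -0.02] [0.034 0.238 0.011]
```

>>> apply_moves --pt "-1 -0.031 0.055 0 -0.5" --pt "-1 -0.03 0.055 0 -0.5" --pt "-1 0 0 0 0"

```text
time_s: 16.65
eef_pos: [0.5053, -0.0822, 0.0038]
ee_rot: [-3.141, 0.0, 1.049]
ft_force: [-1.0, 0.2, -0.5]
width: 0.0049
grip_force: 58.7
```

>>> apply_moves --pt "-1 -0.025 0.058 0 -0.5" --pt "-1 -0.024 0.058 0 -0.5" --pt "-1 0 0 0 0"

```text
time_s: 17.02
eef_pos: [0.5036, -0.0787, 0.0038]
ee_rot: [-3.141, 0.0, 0.944]
ft_force: [-2.4, 0.5, -0.9]
width: 0.005
grip_force: 58.8
```

```bash
python3 -c "from m import *;F()"
```

```text
17.025 [ 0.5036 -0.0787  0.0038] hyaw 20.38 C [-0.1756 -0.1089  0.0038] F loc [-2.35  0.82 -0.86] [0.172 0.394 0.073]
```

>>> apply_moves --pt "-1 -0.034 0.06 0 -0.5" --pt "-1 -0.023 0.06 0 -0.5" --pt "-1 0 0 0 0"

```text
time_s: 17.4
eef_pos: [0.5025, -0.0753, 0.0039]
ee_rot: [3.141, -0.0, 0.839]
ft_force: [-1.4, 0.0, -0.6]
width: 0.0051
grip_force: 58.8
```

>>> apply_moves --pt "-1 -0.02 0.061 0 -0.5" --pt "-1 -0.017 0.061 0 -0.5" --pt "-1 0 0 0 0"

```text
time_s: 17.77
eef_pos: [0.5014, -0.0716, 0.0039]
ee_rot: [3.141, -0.0, 0.734]
ft_force: [-0.8, -0.0, -1.4]
width: 0.0052
grip_force: 58.8
```

```bash
python3 - <<'E'
from m import *
F();s=snap("side","s5.png");F()
cv2.imwrite('pics/g5.png',np.clip(cv2.resize(s["color"][190:225,230:275],(720,560),interpolation=cv2.INTER_CUBIC)[:,:,::-1]*1.5,0,255).astype(np.uint8))
E
```

```text
17.775 [ 0.5014 -0.0716  0.0039] hyaw 8.37 C [-0.1758 -0.1091  0.0039] F loc [-0.75  0.1  -1.42] [0.024 0.101 0.042]
17.825 [ 0.5014 -0.0716  0.0039] hyaw 8.37 C [-0.1759 -0.1091  0.0039] F loc [-0.19  0.62 -1.04] [0.075 0.104 0.031]
```

View pics/g5.png

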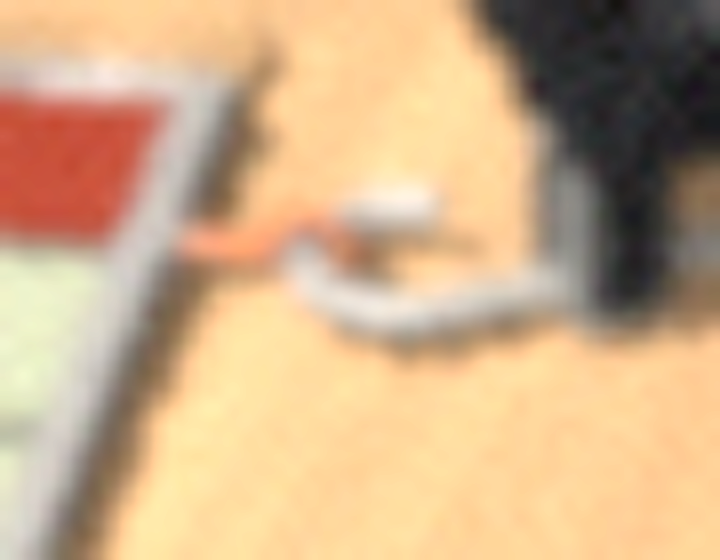

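The hook has passed through the ring, with its tip at crop (430,205) and the ring at the bottom of the bend near (320,245). Now the tug, in small steps.

>>> apply_moves --pt "-1 -0.033 -0.005 0 0" --pt "-1 -0.017 -0.002 0 0" --pt "-1 0 0 0 0"

```text
time_s: 18.2
eef_pos: [0.4997, -0.0718, 0.004]
ee_rot: [3.141, -0.0, 0.732]
ft_force: [-0.1, -0.2, 0.1]
width: 0.0056
grip_force: 58.8
```

>>> apply_moves --pt "-1 -0.017 -0.002 0 0" --pt "-1 0 0 0 0"

```text
time_s: 18.45
eef_pos: [0.4994, -0.0717, 0.0039]
ee_rot: [3.141, -0.0, 0.732]
ft_force: [-0.2, -0.1, -1.1]
width: 0.0052
grip_force: 58.8
```

```bash
python3 -c "from m import *;F()"
```

```text
18.45 [ 0.4994 -0.0717  0.0039] hyaw 8.25 C [-0.1779 -0.109   0.0039] F loc [-0.18 -0.1  -1.12] [-0.047 -0.069 -0.008]
```

>>> apply_moves --pt "-1 -0.017 -0.002 0 0" --pt "-1 0 0 0 0"

```text
time_s: 18.7
eef_pos: [0.4993, -0.0718, 0.004]
ee_rot: [3.141, -0.001, 0.732]
ft_force: [1.9, 0.5, -1.1]
width: 0.0051
grip_force: 58.8
```

>>> apply_moves --pt "-1 -0.017 -0.002 0 0" --pt "-1 0 0 0 0"

```text
time_s: 18.95
eef_pos: [0.4991, -0.0718, 0.0041]
ee_rot: [3.14, -0.001, 0.732]
ft_force: [4.7, 0.3, -1.5]
width: 0.0051
grip_force: 58.8
```

```bash
python3 -c "from m import *;F()"
```

```text
18.95 [ 0.4991 -0.0718  0.0041] hyaw 8.26 C [-0.1781 -0.1091  0.0041] F loc [ 4.66 -0.33 -1.5 ] [ 0.105 -0.902  0.027]
```

>>> apply_moves --pt "-1 -0.002 0 0 0" --pt "-1 0 0 0 0" --pt "-1 0 0 0 0" --pt "-1 0 0 0 0"

```text
time_s: 19.45
eef_pos: [0.4991, -0.0718, 0.0041]
ee_rot: [3.14, -0.001, 0.732]
ft_force: [5.5, 0.1, -2.0]
width: 0.0049
grip_force: 58.8
```

```bash
python3 -c "
from m import *
F();r.snapshot('side');F()"
```

```text
19.45 [ 0.4991 -0.0718  0.0041] hyaw 8.25 C [-0.1782 -0.1091  0.0041] F loc [ 5.51 -0.7  -2.01] [ 1.510e-01 -1.093e+00 -1.000e-03]
19.5 [ 0.4991 -0.0718  0.0041] hyaw 8.25 C [-0.1782 -0.1091  0.0041] F loc [ 5.92  0.22 -2.22] [ 0.149 -1.07   0.013]
```

>>> apply_moves --pt "-1 0.02 0.003 0 0" --pt "-1 0.018 0.003 0 0" --pt "-1 0 0 -0.04 0" --pt "-1 0 0 0 0" --newtons 30

```text
time_s: 20.0
eef_pos: [0.4992, -0.0718, 0.0028]
ee_rot: [3.141, -0.0, 0.732]
ft_force: [2.7, -0.1, 2.1]
width: 0.0054
grip_force: 59.2
```

```bash
python3 -c "
from m import *
F()"
```

```text
20.0 [ 0.4992 -0.0718  0.0028] hyaw 8.23 C [-0.178  -0.1091  0.0028] F loc [ 2.71 -0.48  2.06] [ 0.116 -0.79  -0.031]
```

>>> apply_moves --pt "-1 0.015 0.002 0.015 0" --pt "-1 0.015 0.002 0 0" --pt "-1 0 0 0 0" --newtons 20

```text
time_s: 20.38
eef_pos: [0.4994, -0.0716, 0.0029]
ee_rot: [-3.141, 0.001, 0.732]
ft_force: [1.2, -0.5, 1.6]
width: 0.0054
grip_force: 59.1
```

```bash
python3 -c "
from m import *
F()"
```

```text
20.375 [ 0.4994 -0.0716  0.0029] hyaw 8.23 C [-0.1778 -0.1089  0.0029] F loc [ 1.13 -0.67  1.58] [-0.101 -0.379 -0.04 ]
```

>>> apply_moves --pt "-0.85 0 0 0 0" --pt "-0.8 0 0 0 0" --pt "-0.7 0 0 0 0" --pt "-0.5 0 0 0 0" --pt "-0.3 0 0 0 0" --pt "-0.2 0 0 0 0" --pt "-0.2 0 0 0 0" --pt "-0.2 0 0 0 0"

```text
time_s: 21.38
eef_pos: [0.5001, -0.0715, 0.0031]
ee_rot: [3.142, -0.0, 0.732]
ft_force: [-0.5, -0.5, -0.3]
width: 0.034
grip_force: 0.0
```

```bash
python3 -c "
from m import *
F()"
```

```text
21.375 [ 0.5001 -0.0715  0.0031] hyaw 8.25 C [-0.1772 -0.1089  0.0031] F loc [-0.55 -0.4  -0.32] [ 0.04  -0.065 -0.005]
```

Released. I'll rise straight up and back the arm away to look.

>>> apply_moves --pt "-0.2 0 0 0.3 0" --pt "-0.2 0 0 0.7 0" --pt "-0.2 0 0 1 0" --pt "-0.2 0 0 1 0" --pt "-0.2 0 0 1 0" --pt "-0.2 0 -0.5 1 0" --pt "-0.2 0 -1 1 0" --pt "-0.2 0 -1 0 0" --pt "-0.2 0 -1 0 0" --pt "-0.2 0 -1 0 0" --pt "-0.2 0 -1 0 0" --pt "-0.2 0 -1 0 0"

```text
time_s: 22.88
eef_pos: [0.4998, -0.2675, 0.1836]
ee_rot: [3.141, -0.0, 0.732]
ft_force: [0.9, -0.8, 1.6]
width: 0.0344
grip_force: 0.0
```

>>> apply_moves --pt "-0.2 0 -0.7 0 0" --pt "-0.2 0 0 0 0" --pt "-0.2 0 0 0 0"

```text
time_s: 23.25
eef_pos: [0.5001, -0.2865, 0.1831]
ee_rot: [-3.141, -0.001, 0.733]
ft_force: [0.2, 0.2, -0.1]
width: 0.0341
grip_force: 0.0
```

```bash
python3 - <<'E'
from m import *
t=snap("top","t6.png");s=snap("side","s6.png");F()
a=cv2.resize(t["color"][165:245,180:280],(500,400),interpolation=cv2.INTER_CUBIC);b=cv2.resize(s["color"][190:225,230:275],(300,233),interpolation=cv2.INTER_CUBIC)
o=np.zeros((400,800,3),np.uint8);o[:,:500]=a;o[:233,500:]=b
cv2.imwrite('pics/g6.png',np.clip(o[:,:,::-1]*1.5,0,255).astype(np.uint8))
hookpose(t,(245,197,280,245),.007);hookpose(t,(180,197,215,245),.007);print(np.degrees(np.arctan2(ux[1],ux[0])))
E
```

```text
23.35 [ 0.5004 -0.2861  0.1831] hyaw 8.35 C [-0.2065 -0.3214  0.1831] F loc [0.27 0.84 0.03] [0.005 0.006 0.014]
n 104 c [ 0.4884 -0.0702] mid [0.0109 0.001 ] ang 15.6 size [0.113  0.0446] w [0.012  0.0359] [13.81 41.43]
n 101 c [0.4638 0.1478] mid [0.012  0.0011] ang 14.6 size [0.1173 0.0452] w [0.012  0.0376] [13.81 41.43]
7.95
```

View pics/g6.png

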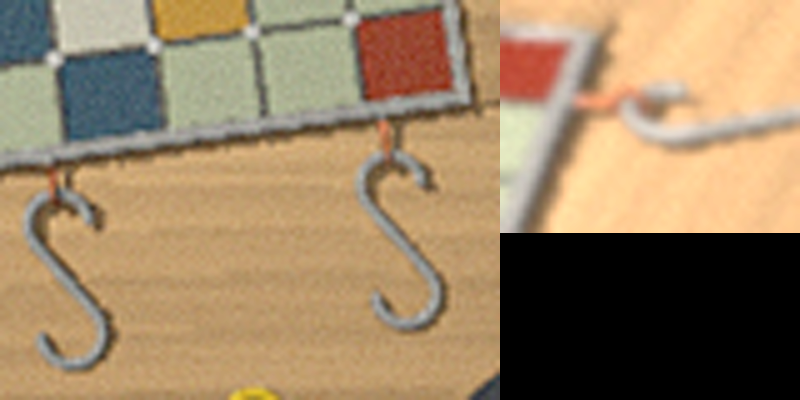

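The bare ring's hook now runs from crop (385,155) to (405,325), through the ring and lying straight out, parallel to its neighbour and within 1° of it by the same measurement. I'm handing it in.

```bash
python3 -c "
from cell import r
print(r.sign_off())"
```

```text
the job is handed in; nothing more can be done
None
```

The S-hook is through the bare ring, was tugged outwards at about 5.5 N (peak reading 5.9 N) and held, and lies on the bench straight out, parallel to its neighbour within about 1°; the job was handed in at about 23 s.

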